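Pile the plate and its lid on the feeder and advance it

ROBOT

A 7-joint arm with a two-finger parallel gripper is mounted at the origin on the work surface. World frame = base frame: x ahead of the robot, y to its left, z up, the work surface at z = 0. Lengths are in m, angles in rad, forces in N, time in s.
With the tool pointing down it reaches from about 0.425 to 0.875 m from the base axis. Payload 8.4 kg.
Tool frame: the origin (TCP) lies on the centre line of the jaws, within the pads' length; the fingertips stand 17 mm ahead of it and the grasp point (between the pads) lies 2 mm behind it; z points along the fingers, y is the line along which they close (so a half turn about z gives the same grasp; the last joint's range is limited). The gripper opens to 87 mm and grips with 3 to 60 N. Pads are 19 mm wide; open, the fingers measure 117 mm over their backs; the gripper's body (75 mm by 190 mm) begins 51 mm behind the grasp point.
Start: joints at [-0.099, 0.333, 0.04, 1.465, -0.013, 1.343, -0.059], TCP at [0.65, -0, 0.21] pointing down, gripper open.
Joint ranges: [-2.58, 2.58], [-0.38, 2.09], [-1.3, 1.39], [0.25, 2.4], [-1.5, 4.64], [0.08, 2.09], [-2.65, 2.65]. Speed limits (rad/s): [2.22, 2.22, 2.79, 2.79, 3.14, 3.14, 3.14].

INTERFACE

Orientations are given as a unit quaternion [x, y, z, w].
In Python, from plant import arm gives the robot as it stands. The module is installed in compiled form; this text tells all that it offers. Calls block until the motion is done:
- arm.move_pose(position, orientation): joint-space move of the TCP to a pose.
- arm.servo_line(position, frame=None, max_speed=0.15): straight line of the TCP; frame=None keeps the orientation; max_speed is the mean speed in m/s.
- arm.move_j(angles): joint-space move.
- arm.move_gripper(opening, force=None): finger opening in m; force is the grip in N (None keeps the last); returns when the fingers have stopped.
- arm.pause(seconds).
- arm.solve_ik(position, orientation): joint angles nearest the present ones, or None.
- arm.get_state(): the state.
- arm.snapshot(name): name is "scene" or "side" or "wrist"; returns the picture (420x560x3 uint8, red, green, blue); there is no depth.
- arm.camera_params(name): a dict with "fx", "fy", "cx", "cy" (pixels), "position" and "attitude" of the camera in the world. Camera axes: x right, y down, z forward; pixel columns grow to the right and rows downward; lengths in m; the calibration is good to about 2 mm. A picture is of the moment at which its call begins: read the wrist's pose just before it. camera_params takes no time and is no camera call; for the wrist camera it gives the pose at the moment of the call.
A pose or a line that the arm cannot do raises arm.PlanningError and nothing moves.
- arm.sign_off(): hands the job in; it is judged then, once.
The state is a dict: "clock": time; "qpos": joint angles; "dq": joint speeds; "tau": joint torques, N m; "position": TCP position; "tool_rot": TCP orientation; "contact_force": force on the tool from outside, world axes, zero at the start; "ft_torque": the same for the moment, N m; "grip_width": finger opening in m; "grip_force": force on a finger pad.
Only numpy, scipy, OpenCV 4.12 (cv2) and the standard library are available. Lean on these libraries where they do the work, as an engineer would, in place of code of your own. Each camera call takes 0.05 s, during which the arm holds its last target. There are 200 camera calls.

TASK

Load the feeder: take the white plate off the sloping rack and stack it on the grey plate, then put the blue lid on top of the white plate, chamfered corners over chamfered corners, each lowered without forcing it and seated fully home so that its skirt drops over the deck below. When the pile is complete and let go, swing the feeder's red lever all the way to its stop and let it spring back, leaving the pile seated and the other things on the bench where they are.

Things in the scene. Friction and masses are not known exactly. Their poses are not given: they have to be found in the camera images.
- white_centre (a point): White multi-well plate, 118 x 60 x 42 mm, about 100 g, starts in either place of the rack, chamfered end uphill. Shape as base_deck says. Origin: centre, 21 mm above its underside; x along its length to the chamfered end, z out of its top. Seated, it is 34 mm above the grey plate's centre; caught on the deck, 8 mm higher. Fingertips reaching below its underside would strike the plate below.
- lid_centre (a point): Blue lid, 118 x 60 x 30 mm, about 70 g, flat top with a white label and no deck, starts in the other place of the rack, chamfered end downhill. Same outline and skirt as the plates. Origin: centre, 15 mm above its underside; x along its length to the chamfered end, z out of its top. Seated, it is 28 mm above the white plate's centre; caught on the deck, 8 mm higher.
- base_centre (a point): Grey multi-well plate, 118 x 60 x 42 mm, loose, already seated on the feeder's nest: the bottom of the pile. Outline of all plates and the lid: a rectangle whose two corners at the +x end are cut at 45 degrees (16 mm legs). Origin: centre, 21 mm above its underside; x along its length to the chamfered end, z up.
- base_deck (a point): Centre of the top of the grey plate's raised deck. Both plates: 118 x 60 mm walls up to a shoulder 34 mm over the underside; on it a deck 109.6 x 51.6 x 8 mm, same two corners chamfered. Underneath, plates and lid are hollow: a 3 mm thick skirt, inside 112 x 54 mm, chamfered alike, so it drops over a deck with 1.2 mm spare on every side, no lead-in, and only one way round.
- feeder: Low white fixed box, 190 x 110 x 30 mm, left or right of the middle of the table, turned up to about 20 degrees. Origin on the table under the centre of the pile; x towards the chamfered end of the pile, away from the robot, y left, z up. The box reaches from x = -115 to +75 mm; the pile stands on its top. The lever is at its near end.
- lever_knob (a point): Middle of the upright red knob at the end of the feeder's advance lever: a cylinder 18 mm across, from 34 to 84 mm above the table, this point at 64 mm. The steel arm beneath it lies 34 to 40 mm above the table. Free on all sides; it can simply be pushed.
- lever_pivot (a point): A point on the upright hinge axis of the lever, at the height of lever_knob, at the feeder's x = -95 mm, y = 0. The knob swings about it at a radius of 60 mm.
- lever (a joint): Lever angle in rad: 0 at rest (knob towards the robot and 40 degrees round to the feeder's +y side), growing counter-clockwise seen from above: the knob swings along the near side over to the feeder's -y side, to a hard stop at 1.4. A spring resists, about 1.3 N at the knob at rest and 5 N at the stop, and brings it back when let go.
- rack: Fixed aluminium drying rack, 250 mm wide, on the other side of the table from the feeder. Origin on the table under its middle; x uphill, away from the robot. Its 150 mm board rises 30 degrees to +x, its surface 62 mm high at the middle; an 11 mm lip along the low near edge. Two places at y = +63 and -63 mm: what lies there points its long side up the slope and rests on the lip.
- amber_bottle: Bystander, not to be disturbed: brown glass bottle with a black cap, 48 mm across, 105 mm tall. Origin at the centre of its underside.
- beaker: Bystander, not to be disturbed: small white open cup, 56 mm across, 60 mm tall. Origin at the centre of its underside.
- wash_bottle: Bystander, not to be disturbed: white bottle with a blue cap, 60 mm across, 150 mm tall. Origin at the centre of its underside.
- jar: Bystander, not to be disturbed: white jar with a red cap, 72 mm across, 80 mm tall. Origin at the centre of its underside.
- dish: Bystander, not to be disturbed: clear flat dish, 90 mm across, 16 mm tall. Origin at the centre of its underside.
- cuvette_box: Bystander, not to be disturbed: cardboard box, 90 x 60 x 35 mm. Origin at the centre of its underside.
There are look-alikes about, which are no part of the job. Of the things like the part that bears lid_centre, leave any that is orange or yellow; of the rest the smaller one is meant.

How it is judged:
By the outcome, as a careful person would: the job done as asked, in the order asked, and still so for the second after the job is handed in, with the robot touching nothing.
It also fails if it takes over 72 s, if anything falls off the work surface, if the arm or the gripper's body presses on something with over 40 N, if the wrist force passes 120 N, or if a joint passes its speed limit or range.

## Working session

There is one attempt and no reset: what is moved stays moved. The work goes in short steps, each a Python script; the robot and the scene stay as the last script left them, time stands still between calls to the robot, and variables do not carry over. Pictures are saved under pics/ and viewed, at most 10 in all, crops included, and the job is handed in when it is done.

```bash
mkdir -p pics; python3 - <<'E'
from plant import arm
import cv2,numpy as np
a=arm.snapshot("scene");b=arm.snapshot("side")
cv2.imwrite("pics/a.png",cv2.resize(a,(800,600),interpolation=cv2.INTER_CUBIC)[:,:,::-1])
cv2.imwrite("pics/b.png",cv2.resize(b,(800,600),interpolation=cv2.INTER_CUBIC)[:,:,::-1])
np.save("pics/a.npy",a);np.save("pics/b.npy",b)
for n in("scene","side","wrist"):print(arm.camera_params(n))
s=arm.get_state();print(s)
E
```

```text
{'fx': 488.47361966742216, 'fy': 488.47361966742216, 'cx': 283.64159947906427, 'cy': 208.01076439203874, 'position': array([1.34067223, 0.59935555, 1.09064804]), 'attitude': array([ 0.41452422,  0.82605337, -0.34423688, -0.16524668])}
{'fx': 449.0156370289669, 'fy': 449.0156370289669, 'cx': 286.5348183344488, 'cy': 207.44100159301922, 'position': array([-0.20739455, -0.94699181,  0.88083063]), 'attitude': array([ 0.83376887, -0.281653  ,  0.16154586, -0.44654675])}
{'fx': 342.1000312068801, 'fy': 342.1000312068801, 'cx': 285.11443744664916, 'cy': 208.96466284298776, 'position': array([0.64958531, 0.08207399, 0.38343339]), 'attitude': array([ 9.88480128e-01,  1.39257711e-04, -1.04509684e-03,  1.51347034e-01])}
{'clock': 0.1, 'qpos': array([-0.0991839 ,  0.33380791,  0.03987188,  1.46620481, -0.013365  ,
        1.34329596, -0.05850003]), 'dq': array([-4.29313670e-05, -2.74772449e-03,  3.44231077e-04,  2.24144153e-04,
        3.14997431e-04,  2.03813605e-03,  2.72528153e-04]), 'tau': array([ 3.73962146e-03, -6.57807541e+01,  1.33961700e+00, -4.04708719e+01,
       -5.96434018e-02,  4.10120690e-02, -6.81097418e-06]), 'position': array([ 6.49548365e-01, -5.04758229e-05,  2.09058364e-01]), 'tool_rot': array([ 7.07114638e-01,  7.07098552e-01, -5.56545446e-04, -4.65240914e-04]), 'contact_force': array([-0.49009725, -0.46805535, -0.21981064]), 'ft_torque': array([0.02191007, 0.02429667, 0.01229514]), 'grip_force': 0.0, 'grip_width': 0.08685974021577571}
```

View pics/a.png

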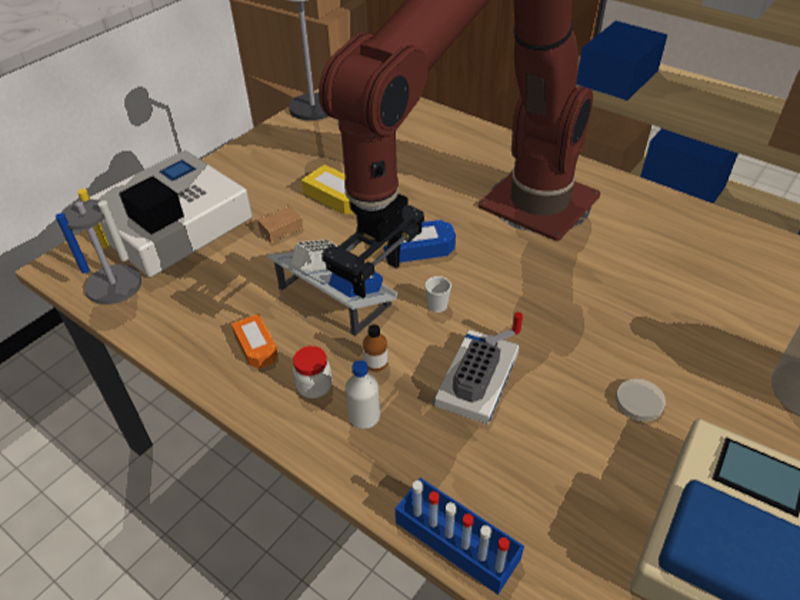

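View pics/b.png

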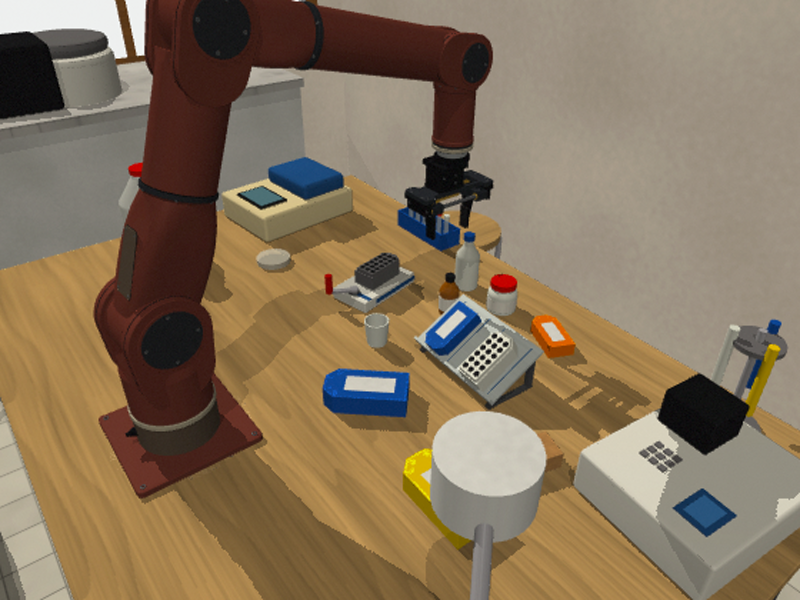

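The lid candidates in side view are: blue on the rack (453,328), a larger blue one on the table (366,392), orange (553,336) and yellow (430,490). The small blue one on the rack fits: it isn't orange or yellow, and it's the smaller of the two blue ones. I'll confirm that up close.

```bash
cat > h.py <<'E'
from plant import arm
import cv2,numpy as np
from scipy.spatial.transform import Rotation as R
def ray(cp,uv):
    d=R.from_quat(cp['attitude']).apply([(uv[0]-cp['cx'])/cp['fx'],(uv[1]-cp['cy'])/cp['fy'],1.]);return cp['position'],d
def onz(cp,uv,z):
    p,d=ray(cp,uv);return p+d*(z-p[2])/d[2]
def proj(cp,P):
    c=R.from_quat(cp['attitude']).inv().apply(np.atleast_2d(P)-cp['position'])
    return np.c_[cp['fx']*c[:,0]/c[:,2]+cp['cx'],cp['fy']*c[:,1]/c[:,2]+cp['cy']]
def tri(c1,u1,c2,u2):
    p,d=ray(c1,u1);q,e=ray(c2,u2)
    t=np.linalg.lstsq(np.c_[d,-e],q-p,rcond=None)[0];a=p+t[0]*d;b=q+t[1]*e
    return (a+b)/2,np.linalg.norm(a-b)
def frame(yaw,tilt=0,flip=False):
    "rotation whose x is along heading yaw (tilted up), z up/out; tool quat: z=-z, y = +-y"
    F=R.from_euler('z',yaw)*R.from_euler('y',-tilt)
    T=F*R.from_matrix([[1,0,0],[0,-1,0],[0,0,-1]])
    if flip:T=T*R.from_euler('z',np.pi)
    return F,T.as_quat()
E
python3 - <<'E'
from h import *
c=arm.camera_params("side");k=.7
for n,u,z in [("pile",(377,262),.072),("knob",(329,277),.084),("lid",(453,328),.09),("white",(489,352),.09),("beaker",(377,316),.06),("amber",(450,276),.105),("wash",(468,238),.15),("jar",(503,284),.08),("dish",(273,257),.016),("biglid",(366,390),.03)]:
    print(n,onz(c,np.array(u)*k,z).round(3))
for yw in(0,):
  for t in(0,.5236):
   for f in(0,1):
    F,q=frame(yw,t,f);print(t,f,arm.solve_ik([.6,-.1 if t else .1,.2],q))
E
```

```text
pile [0.591 0.187 0.072]
knob [0.447 0.18  0.084]
lid [ 0.543 -0.155  0.09 ]
white [ 0.547 -0.259  0.09 ]
beaker [0.465 0.01  0.06 ]
amber [ 0.658 -0.011  0.105]
wash [0.758 0.042 0.15 ]
jar [ 0.763 -0.082  0.08 ]
dish [0.436 0.452 0.016]
biglid [ 0.324 -0.149  0.03 ]
0 0 [-0.39702833  0.25356597  0.19155369  1.59412236 -0.04960431  1.29866978
 -1.76891139]
0 1 [-0.05234251  0.26635213 -0.22524699  1.57533855  0.06093566  1.30679606
  1.28497785]
0.5236 0 [ 0.01402424 -0.09898649  0.11366678  2.07462573 -0.08912799  0.64745975
 -1.38380514]
0.5236 1 [ 1.75278406e-04 -9.98868631e-02  1.26727377e-01  2.07521289e+00
 -8.64021109e-02  6.47483434e-01  1.75555081e+00]
```

```bash
python3 - <<'E'
from h import *
import pickle
out={}
for n,p,t,fl in [("rack",[.52,-.2,.30],.3,0),("feed",[.55,.185,.30],0,0)]:
    F,q=frame(0,t,fl)
    arm.move_pose(p,q)
    c=arm.camera_params("wrist");im=arm.snapshot("wrist");out[n]=(c,im)
    cv2.imwrite(f"pics/w_{n}.png",cv2.resize(im,(800,600),interpolation=cv2.INTER_CUBIC)[:,:,::-1])
pickle.dump(out,open("w.pkl","wb"))
print(arm.get_state()['clock'],arm.get_state()['qpos'])
E
```

```text
2.7083 [-0.21829107  0.17058233 -0.20885287  1.48695697  0.03595903  1.48754059
 -2.00026332]
```

View pics/w_rack.png

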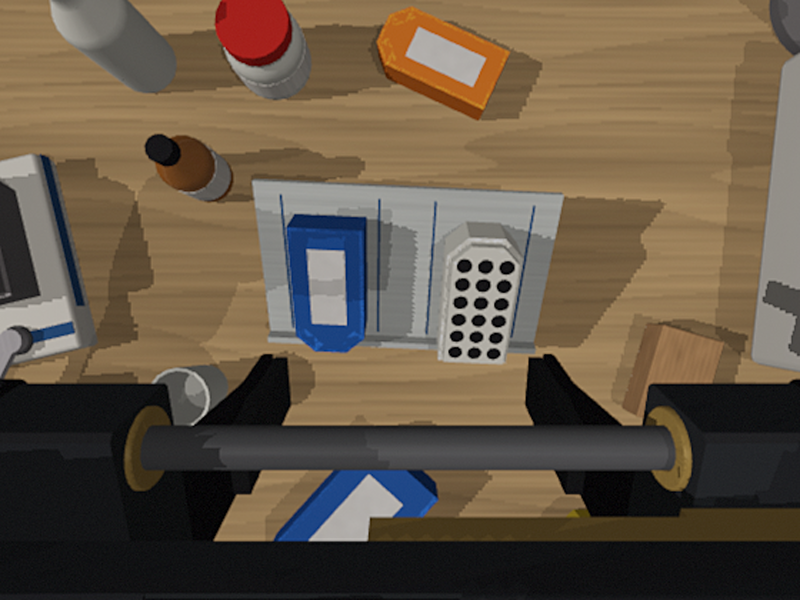

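View pics/w_feed.png

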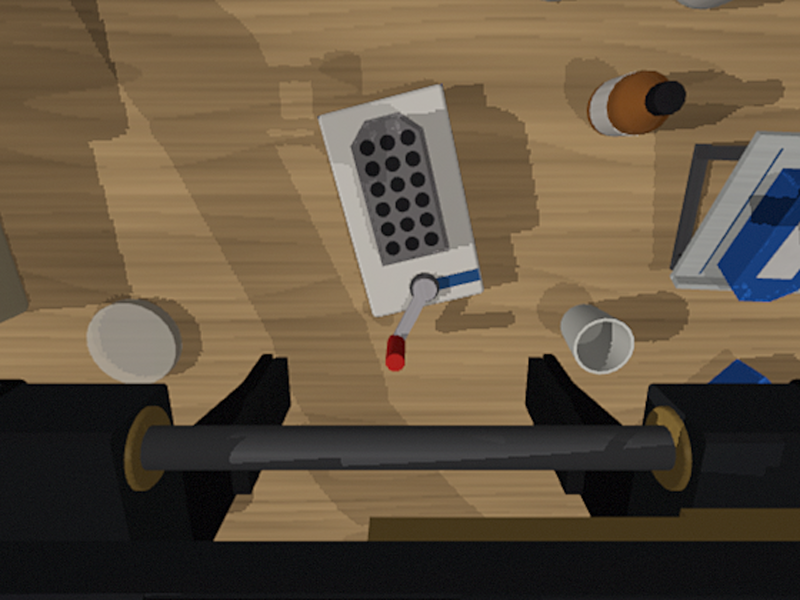

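The rack picture shows the small blue lid at (327,283) with its chamfers downhill, and the white plate at (480,295) with its chamfers uphill. The larger blue one lies on the table at (360,505). The feeder picture shows the grey pile at (398,190), the knob at (396,355) and the pivot at (424,287). Next, enlarged crops.

```bash
python3 - <<'E'
from h import *
import pickle
o=pickle.load(open("w.pkl","rb"))
for n,(x,y,w,h,s) in dict(rack=(170,118,230,145,3.4),feed=(200,50,160,150,4)).items():
    im=o[n][1][y:y+h,x:x+w];cv2.imwrite(f"pics/c_{n}.png",cv2.resize(im,None,fx=s,fy=s,interpolation=cv2.INTER_CUBIC)[:,:,::-1])
E
```

```text
(no output)
```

View pics/c_rack.png

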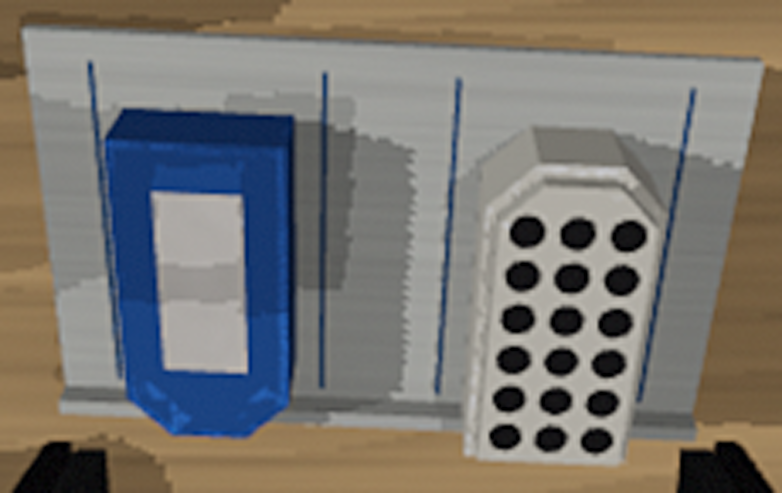

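View pics/c_feed.png

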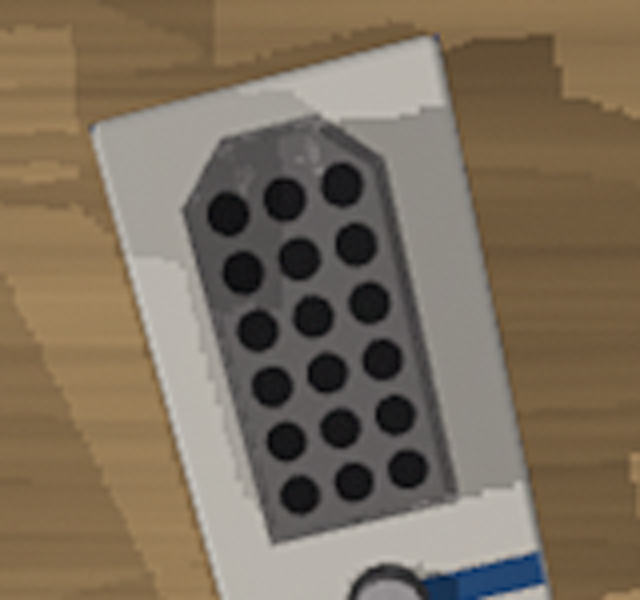

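```bash
cat >> h.py <<'E'
from scipy.optimize import least_squares
T30=np.pi/6
def holes(im,u,r=90):
    g=cv2.cvtColor(im,cv2.COLOR_RGB2GRAY);m=(g<45).astype(np.uint8)
    n,l,s,c=cv2.connectedComponentsWithStats(m)
    k=[i for i in range(1,n) if 20<s[i,4]<700 and .6<s[i,2]/s[i,3]<1.6 and s[i,4]>.6*s[i,2]*s[i,3] and np.hypot(*(c[i]-u))<r]
    return c[k]
def plane_fit(cp,uv,pts,org,F):
    "pose (x,y,yaw in plane; plane through org with frame F) of pattern pts (n,2) seen at uv"
    def w(p):
        P=np.c_[pts,np.zeros(len(pts))];P=R.from_euler('z',p[2]).apply(P)+[p[0],p[1],0];return F.apply(P)+org
    s=least_squares(lambda p:(proj(cp,w(p))-uv).ravel(),[0,0,0],loss='soft_l1')
    return s.x,np.sqrt(np.mean(s.fun**2))
E
python3 - <<'E'
from h import *
import pickle
o=pickle.load(open("w.pkl","rb"))
c=o['feed'][0]
uv=np.array([[92/4+200,127/4+50],[437/4+200,36/4+50],[482*.7,292*.7],[375*.7,317*.7]])
F=R.identity()
x,e=plane_fit(c,uv,np.array([[75,55],[75,-55],[-115,-55],[-115,55]])/1e3,np.array([.6,.19,.03]),F)
fo=np.array([.6+x[0],.19+x[1]]);print("feeder",fo,np.degrees(x[2]),e)
h=holes(o['feed'][1],(398*.7,190*.7));print(len(h))
P=np.array([onz(c,u,.072)[:2] for u in h]);L=R.from_euler('z',-x[2]).apply(np.c_[P-fo,0*P[:,0]])[:,:2]
print((L[np.argsort(L[:,0])]*1e3).round(1).tolist(),L.mean(0))
print("knob",onz(c,(395*.7,363*.7),.084), "pivot",onz(c,(424*.7,287*.7),.04))
c=o['rack'][0];r=lambda p:np.array([170+p[0]/3.4,118+p[1]/3.4])
uv=np.array([r((22,28)),r((762,60))])
A,B=[onz(c,u,.062+.0375) for u in uv];print("rack top",A,B,np.linalg.norm(A-B))
d=B-A;yaw=np.arctan2(d[0],-d[1]);F=R.from_euler('z',yaw)*R.from_euler('y',-T30)
ro=(A+B)/2-F.apply([.075,0,0]);print("rack org surf",ro,np.degrees(yaw))
uv=np.array([r(p) for p in [(107,143),(292,147),(290,395),(250,437),(175,435),(128,395)]])
lp=np.array([[-59,-30],[-59,30],[43,30],[59,14],[59,-14],[43,-30]])/1e3; lp=-lp  # x downhill
lp=np.array([[59,30],[59,-30],[-43,-30],[-59,-14],[-59,14],[-43,30]])/1e3
x,e=plane_fit(c,uv,lp,ro+F.apply([0,0,.03]),F);print("lid in board",x,e)
h=holes(o['rack'][1],(480*.7,310*.7));print(len(h))
B=[]
for u in h:
    p,dd=ray(c,u);p=F.inv().apply(p-ro);dd=F.inv().apply(dd);B.append((p+dd*(.042-p[2])/dd[2])[:2])
B=np.array(B);print((B[np.argsort(B[:,0])]*1e3).round(1).tolist(),B.mean(0))
E
```

```text
feeder [0.59679478 0.18875248] 13.702082675345368 1.4519974013720263
18
[[-42.9, -15.7], [-42.7, 17.3], [-42.7, 0.7], [-26.3, -15.7], [-26.3, 0.8], [-26.3, 17.4], [-9.8, 17.2], [-9.8, 0.8], [-9.8, -15.7], [6.5, -15.9], [6.5, 17.2], [6.8, 0.6], [23.1, 0.7], [23.2, -15.9], [23.3, 17.0], [39.6, 17.2], [39.6, -15.8], [39.7, 0.8]] [-0.00156618  0.00072569]
knob [0.45136628 0.19373356 0.084     ] pivot [0.5076839  0.16740256 0.04      ]
rack top [ 0.63974177 -0.07515251  0.0995    ] [ 0.62989485 -0.3238032   0.0995    ] 0.24884558720979705
rack org surf [ 0.56991728 -0.19690768  0.062     ] -2.267811048636163
lid in board [-0.00991777  0.06148961 -0.00449492] 0.9534273960176771
18
[[-54.3, -62.5], [-54.3, -79.2], [-54.2, -46.0], [-37.9, -62.6], [-37.8, -79.0], [-37.7, -46.0], [-21.3, -62.6], [-21.3, -79.0], [-21.3, -46.1], [-4.9, -46.2], [-4.8, -79.0], [-4.8, -62.6], [11.7, -79.0], [11.7, -62.6], [11.8, -46.2], [28.1, -62.6], [28.2, -79.2], [28.3, -46.1]] [-0.01304566 -0.06258239]
```

```bash
cat >> h.py <<'E'
PAT=np.array([[-3+16.5*(i-2.5),16.5*(j-1)] for i in range(6) for j in range(3)])/1e3
def hole_pose(cp,im,org,F):
    "pose of plate whose deck top lies in plane org,F (org near the plate centre)"
    uv=holes(im,proj(cp,org)[0])
    q0=proj(cp,F.apply(np.c_[PAT,0*PAT[:,0]])+org)
    from scipy.optimize import linear_sum_assignment as lsa
    for off in [q0.mean(0)-uv.mean(0)]:
        D=np.linalg.norm((q0-off)[:,None]-uv[None],axis=2);i,j=lsa(D)
    x,e=plane_fit(cp,uv[j],PAT[i],org,F)
    return x,e,len(uv)
E
python3 - <<'E'
from h import *
import pickle
ro=np.array([.56992,-.19691,.062]);FR,_=frame(np.radians(-2.27),T30)
wt=ro+FR.apply([-.0100,-.0626,.042]);out={}
bo=np.array([.5982,.1895,.072]);FB,_=frame(np.radians(13.7))
for n,o,F,yaw,t in [("base",bo,FB,np.radians(13.7),0),("white",wt,FR,np.radians(-2.27),T30)]:
  for fl in (0,1):
    _,q=frame(yaw,t,fl);tx=R.from_quat(q).apply([1,0,0])
    p=None
    for a,hh in [(.055,.17),(.055,.15),(.055,.13),(.04,.15),(.02,.15)]:
      try: arm.move_pose(o-a*tx+hh*F.apply([0,0,1]),q);p=a;break
      except arm.PlanningError: pass
    if p is None: print("no",n,fl);continue
    arm.pause(.3)
    c=arm.camera_params("wrist");im=arm.snapshot("wrist");out[n,fl]=(c,im)
    try:
      x,e,k=hole_pose(c,im,o,F);print(n,fl,a,hh,(o+F.apply([x[0],x[1],0])).round(5),"inplane mm",x[:2]*1e3,np.degrees(x[2]),e,k)
    except Exception as ex: print(n,fl,a,hh,ex)
pickle.dump(out,open("v.pkl","wb"));s=arm.get_state();print(s['clock'],s['qpos'])
E
```

```text
base 0 0.055 0.17 [0.59804 0.18982 0.072  ] inplane mm [-0.07628313  0.35180438] -0.04003452910210908 0.08425185437576929 18
base 1 0.055 0.17 [0.59796 0.18975 0.072  ] inplane mm [-0.1749973   0.29774064] -0.07624784267176087 0.08331282005130544 18
white 0 0.055 0.17 [ 0.53774 -0.25821  0.09333] inplane mm [-0.07954946  0.0702955 ] -0.05478645793156942 0.05262884902071978 18
white 1 0.055 0.17 [ 0.53765 -0.25824  0.09329] inplane mm [-0.17569561  0.03885356] -0.1192005595378987 0.0689401660909608 18
10.9333 [-0.36403069 -0.37222991  0.74743477  2.04450687  0.08723735  0.87996732
  1.90369949]
```

```bash
cat >> h.py <<'E'
BASE=np.array([.5980,.18978]);BYAW=np.radians(13.7-.06)
RYAW=np.radians(-2.27-.09);FR,_=frame(RYAW,T30)
NR=FR.apply([0,0,1])
WTOP=np.array([.5377,-.25822,.0933]);WBOT=WTOP-.042*NR
LBOT=WBOT+FR.apply([0,.1241,0])   # refined below if needed
def line(p,v=.15): arm.servo_line(p,max_speed=v)
def pick(bot,h,flip,force=20):
    _,q=frame(RYAW,T30,flip)
    arm.move_pose(bot+(h+.07)*NR,q); line(bot+h*NR,.1)
    arm.move_gripper(.05,force); arm.pause(.2)
    s=arm.get_state();print("grip",s['grip_width'],s['grip_force'],s['clock'])
    line(bot+(h+.06)*NR,.08); p=arm.get_state()['position'].copy();p[2]=.26;line(p,.2)
    print("held",arm.get_state()['grip_width'])
def fz(): return np.mean([arm.get_state()['contact_force'] for _ in range(3)],axis=0)
E
python3 - <<'E'
from h import *
q0=arm.get_state()['qpos']
for n,b,h,fl in [("w",WBOT,.023,0),("w",WBOT,.023,1),("l",LBOT,.022,0),("l",LBOT,.022,1)]:
  for d in(0,.07,.06):
    _,q=frame(RYAW,T30,fl);s=arm.solve_ik(b+(h+d)*NR,q);print(n,fl,d,None if s is None else s.round(2))
for fl in(0,1):
    _,q=frame(BYAW,0,fl)
    for z in (.087,.26):
        s=arm.solve_ik([*BASE,z],q);print("b",fl,z,None if s is None else s.round(2))
E
```

```text
w 0 0 [-0.64  0.2   1.27  2.21 -0.91  0.58 -0.33]
w 0 0.07 [ 1.76 -0.02 -1.17  2.13 -0.49  0.62 -0.67]
w 0 0.06 [ 1.29 -0.   -0.73  2.14 -0.47  0.59 -0.72]
w 1 0 [ 0.29  0.09  0.23  2.18 -0.58  0.47  2.52]
w 1 0.07 [-0.55 -0.22  1.03  2.21 -0.08  0.58  2.1 ]
w 1 0.06 [-0.6  -0.19  1.09  2.21 -0.12  0.55  2.14]
l 0 0 [ 0.37 -0.   -0.15  2.27 -0.26  0.36 -1.17]
l 0 0.07 [ 1.35 -0.23 -0.97  2.25 -0.63  0.6  -0.83]
l 0 0.06 [ 1.63 -0.29 -1.2   2.24 -0.79  0.63 -0.68]
l 1 0 [-0.57 -0.06  0.8   2.31 -0.14  0.36  1.88]
l 1 0.07 [-0.37 -0.26  0.55  2.31  0.11  0.54  1.65]
l 1 0.06 [-0.39 -0.24  0.57  2.31  0.09  0.51  1.66]
b 0 0.087 [-0.07  0.41 -0.4   1.65  0.17  1.12 -1.84]
b 0 0.26 [-0.04  0.3  -0.44  1.43  0.13  1.44 -1.8 ]
b 1 0.087 [-0.43  0.38  0.07  1.67 -0.03  1.1   1.45]
b 1 0.26 [-0.41  0.27  0.03  1.45 -0.01  1.43  1.44]
```

```bash
cat >> h.py <<'E'
def lower(xy,yaw,flip,zt,span,step=.001,fmax=4.,f0=None):
    "descend from current height to zt in small steps until contact; returns z,dF"
    _,q=frame(yaw,0,flip)
    if f0 is None: arm.pause(.3);f0=fz()
    z=arm.get_state()['position'][2]
    z=zt+span
    line([*xy,z],.08);arm.pause(.1)
    while z>zt+1e-6:
        z=max(zt,z-step);line([*xy,z],.02)
        f=fz()-f0
        if abs(f[2])>fmax: break
    s=arm.get_state();print("z",z,s['position'],"dF",f.round(2),"dT",s['ft_torque'].round(2),s['clock'])
    return z,f,f0
E
python3 - <<'E'
from h import *
pick(WBOT,.023,1)
_,q=frame(BYAW,0,1)
arm.move_pose([*BASE,.2],q); print(arm.get_state()['clock'],fz())
line([*BASE,.087+.022],.1)
arm.pause(.3)
c=arm.camera_params("wrist");im=arm.snapshot("wrist")
print(hole_pose(c,im,np.array([*BASE,.087-.023+.042+.022]),frame(BYAW)[0]))
cv2.imwrite("pics/held.png",cv2.resize(im,(800,600),interpolation=cv2.INTER_CUBIC)[:,:,::-1])
print(arm.get_state()['position'],fz(),arm.get_state()['clock'])
E
```

```text
Traceback (most recent call last):
  File "h.py", line 52, in pick
    arm.move_pose(bot+(h+.07)*NR,q); line(bot+h*NR,.1)
                                     ~~~~^^^^^^^^^^^^^
  File "h.py", line 49, in line
    def line(p,v=.15): arm.servo_line(p,max_speed=v)
                       ~~~~~~~~~~~~~~^^^^^^^^^^^^^^^
plant.PlanningError: the arm cannot follow that straight line within its joint ranges
```

```bash
python3 - <<'E'
from h import *
arm.move_j([-.3,-.1,.127,2.07,-.087,.647,1.75]); print(arm.get_state()['position'],arm.get_state()['clock'])
for n,b,h in [("w",WBOT,.023),("l",LBOT,.022)]:
 for fl in(1,0):
  _,q=frame(RYAW,T30,fl)
  for d in(0,.03,.07):
    for k in range(3):
      s=arm.solve_ik(b+(h+d)*NR,q);print(n,fl,d,None if s is None else s.round(2))
E
```

```text
[0.60595723 0.080914   0.20414821] 12.8417
w 1 0 [-0.21  0.1   0.77  2.2  -0.69  0.5   2.62]
w 1 0 [-0.21  0.1   0.77  2.2  -0.69  0.5   2.62]
w 1 0 [-0.21  0.1   0.77  2.2  -0.69  0.5   2.62]
w 1 0.03 [-0.19  0.    0.74  2.2  -0.5   0.52  2.46]
w 1 0.03 [-0.19  0.    0.74  2.2  -0.5   0.52  2.46]
w 1 0.03 [-0.19  0.    0.74  2.2  -0.5   0.52  2.46]
w 1 0.07 [-0.14 -0.11  0.67  2.2  -0.32  0.59  2.3 ]
w 1 0.07 [-0.14 -0.11  0.67  2.2  -0.32  0.59  2.3 ]
w 1 0.07 [-0.14 -0.11  0.67  2.2  -0.32  0.59  2.3 ]
w 0 0 [-0.64  0.2   1.27  2.21 -0.91  0.58 -0.33]
w 0 0 [-0.64  0.2   1.27  2.21 -0.91  0.58 -0.33]
w 0 0 [-0.64  0.2   1.27  2.21 -0.91  0.58 -0.33]
w 0 0.03 [-0.26 -0.    0.81  2.21 -0.5   0.52 -0.68]
w 0 0.03 [-0.26 -0.    0.81  2.21 -0.5   0.52 -0.68]
w 0 0.03 [-0.26 -0.    0.81  2.21 -0.5   0.52 -0.68]
w 0 0.07 [ 1.76 -0.02 -1.17  2.13 -0.49  0.62 -0.67]
w 0 0.07 [ 1.76 -0.02 -1.17  2.13 -0.49  0.62 -0.67]
w 0 0.07 [ 1.76 -0.02 -1.17  2.13 -0.49  0.62 -0.67]
l 1 0 [-0.18 -0.03  0.4   2.3  -0.23  0.36  1.94]
l 1 0 [-0.18 -0.03  0.4   2.3  -0.23  0.36  1.94]
l 1 0 [-0.18 -0.03  0.4   2.3  -0.23  0.36  1.94]
l 1 0.03 [-0.16 -0.11  0.37  2.3  -0.12  0.43  1.85]
l 1 0.03 [-0.16 -0.11  0.37  2.3  -0.12  0.43  1.85]
l 1 0.03 [-0.16 -0.11  0.37  2.3  -0.12  0.43  1.85]
l 1 0.07 [-0.14 -0.22  0.34  2.3  -0.03  0.53  1.77]
l 1 0.07 [-0.14 -0.22  0.34  2.3  -0.03  0.53  1.77]
l 1 0.07 [-0.14 -0.22  0.34  2.3  -0.03  0.53  1.77]
l 0 0 [ 0.37 -0.   -0.15  2.27 -0.26  0.36 -1.17]
l 0 0 [ 0.37 -0.   -0.15  2.27 -0.26  0.36 -1.17]
l 0 0 [ 0.37 -0.   -0.15  2.27 -0.26  0.36 -1.17]
l 0 0.03 [ 1.52 -0.09 -1.21  2.24 -0.48  0.46 -0.94]
l 0 0.03 [ 1.52 -0.09 -1.21  2.24 -0.48  0.46 -0.94]
l 0 0.03 [ 1.52 -0.09 -1.21  2.24 -0.48  0.46 -0.94]
l 0 0.07 [ 1.35 -0.23 -0.97  2.25 -0.63  0.6  -0.83]
l 0 0.07 [ 1.35 -0.23 -0.97  2.25 -0.63  0.6  -0.83]
l 0 0.07 [ 1.35 -0.23 -0.97  2.25 -0.63  0.6  -0.83]
```

```bash
python3 - <<'E'
from h import *
arm.move_j([.35,-.1,.15,2.12,-.3,.62,-.8]); print(arm.get_state()['position'],arm.get_state()['clock'])
_,q=frame(RYAW,T30,0)
for d in(0,.03,.07):
  s=arm.solve_ik(WBOT+(.023+d)*NR,q);print(d,None if s is None else s.round(2))
pick(WBOT,.023,0)
_,q=frame(BYAW,0,0)
arm.move_pose([*BASE,.2],q); print(arm.get_state()['clock'],fz())
line([*BASE,.087+.022],.1)
arm.pause(.3)
c=arm.camera_params("wrist");im=arm.snapshot("wrist")
print(hole_pose(c,im,np.array([*BASE,.087-.023+.042+.022]),frame(BYAW)[0]))
cv2.imwrite("pics/held.png",cv2.resize(im,(800,600),interpolation=cv2.INTER_CUBIC)[:,:,::-1])
print(arm.get_state()['position'],fz(),arm.get_state()['clock'])
E
```

```text
[ 0.53527951 -0.26560183  0.18494272] 15.025
0 [ 0.34  0.09  0.18  2.18 -0.57  0.47 -0.63]
0.03 [ 0.34  0.02  0.19  2.18 -0.5   0.52 -0.7 ]
0.07 [ 0.36 -0.06  0.19  2.18 -0.42  0.6  -0.76]
grip 0.05098507455576714 20.000422596931458 17.2083
held 0.05086095938979407
20.6 [ 0.0691669  -0.67902062 -1.34136635]
(array([ 0.0007265 , -0.00033996, -0.00014304]), np.float64(10.164112603536799), 12)
[0.59813918 0.18979467 0.10927349] [-0.05255683 -0.42150928 -0.73731551] 22.0083
```

View pics/held.png

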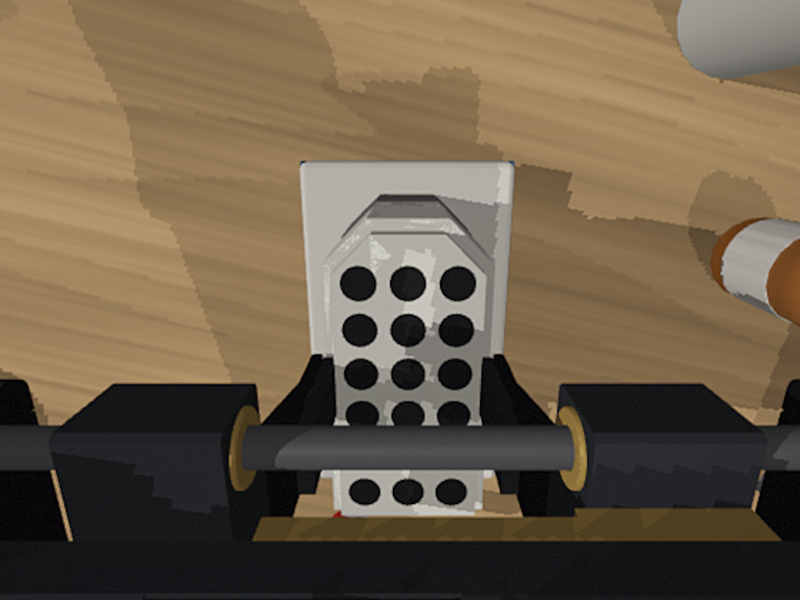

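The grip width of 51 mm suggests the pads hold the deck (51.6 mm) rather than the walls (60 mm). I'll fit the held plate's height and tilt from its holes.

```bash
python3 - <<'E'
from h import *
c=arm.camera_params("wrist")
uv=[];P=[]
for i,v,us in [(5,283.5,(358,408,458)),(4,330,(359,408,456)),(3,374,(361,408,455)),(0,491,(364,408,451))]:
    for j,u in zip((1,0,-1),us): uv.append([u*.7,v*.7]);P.append([-.003+.0165*(i-2.5),.0165*j,0])
uv=np.array(uv);P=np.array(P);s=arm.get_state()
T=R.from_quat(s['tool_rot'])*R.from_matrix([[1,0,0],[0,-1,0],[0,0,-1]])
def f(p): return (proj(c,T.apply(R.from_euler('y',p[2]).apply(P)+[p[0],p[3],p[1]])+s['position'])-uv).ravel()
r=least_squares(f,[0,.019,0,0]);print("deck centre rel TCP x,z",r.x[:2]*1e3,"pitch deg",np.degrees(r.x[2]),r.x[3]*1e3,np.sqrt(np.mean(r.fun**2)))
print(s['grip_width'],s['position'])
E
```

```text
deck centre rel TCP x,z [ 0.38022932 18.79870907] pitch deg -0.5790237148543975 -0.5103347179815959 0.13083058069918405
0.05096769105494595 [0.59813918 0.18979467 0.10927349]
```

```bash
python3 - <<'E'
from h import *
c=arm.camera_params("wrist");im=arm.snapshot("wrist");s=arm.get_state()
T=R.from_quat(s['tool_rot'])*R.from_matrix([[1,0,0],[0,-1,0],[0,0,-1]])
gt=np.array([[.7*u,.7*v] for v,us in [(283.5,(358,408,458)),(330,(359,408,456)),(374,(361,408,455)),(491,(364,408,451))] for u in us])
P=np.array([[-.003+.0165*(i-2.5),.0165*j,0] for i in(5,4,3,0) for j in(1,0,-1)])
h=holes(im,(285,240),150);D=np.linalg.norm(gt[:,None]-h[None],axis=2);k=D.argmin(1);ok=D.min(1)<4
print(ok.astype(int))
def f(p): return (proj(c,T.apply(R.from_euler('zy',[p[4],p[2]]).apply(P[ok])+[p[0],p[3],p[1]])+s['position'])-h[k[ok]]).ravel()
r=least_squares(f,[0,.019,0,0,0]);x=r.x;print("x y z mm",x[[0,3,1]]*1e3,"pitch,yaw",np.degrees(x[[2,4]]),np.sqrt(np.mean(r.fun**2)))
d=R.from_euler('z',BYAW).apply([x[0],x[3],0]);print("world centre",s['position'][:2]+d[:2],"base",BASE, np.degrees(T.as_euler('zyx')))
E
```

```text
[1 1 1 1 1 1 1 1 1 1 1 1]
x y z mm [ 0.29392931 -0.33527644 18.41895702] pitch,yaw [ 0.05231834 -0.01997768] 0.051246642521877425
world centre [0.5984277 0.1895241] base [0.598   0.18978] [ 1.36393534e+01 -1.50881070e-02  8.81046793e-04]
```

```bash
python3 - <<'E'
from h import *
xy=arm.get_state()['position'][:2]-(np.array([.59843,.18952])-BASE)
print(xy)
z,f,f0=lower(xy,BYAW,0,.087,.013,step=.0015,fmax=3.5)
E
```

```text
[0.59763299 0.1900406 ]
z 0.087 [0.59778029 0.19008782 0.08726887] dF [-0.77  0.46  1.44] dT [-0.    0.18  0.04] 24.975
```

```bash
python3 - <<'E'
from h import *
arm.move_gripper(.087);arm.pause(.2)
p=arm.get_state()['position'].copy();p[2]=.10;line(p,.05);p[2]=.27;
d=R.from_euler('z',BYAW).apply([-.055,0,0]);line(p+d,.2);arm.pause(.2)
c=arm.camera_params("wrist");im=arm.snapshot("wrist")
for z in(.106,.110,.114):
  x,e,k=hole_pose(c,im,np.array([*BASE,z]),frame(BYAW)[0]);print(z,x[:2]*1e3,np.degrees(x[2]),e,k)
arm.move_j([-.14,-.22,.34,2.3,-.03,.53,1.77])
_,q=frame(RYAW,T30,1);print(arm.get_state()['position'],LBOT+.092*NR,arm.get_state()['clock'])
pick(LBOT,.022,1,15)
print(arm.get_state()['clock'],arm.get_state()['qpos'])
E
```

```text
0.106 [-0.00052042 -0.04240117] -0.04304466075081735 0.056684721192390694 18
0.11 [ 0.32047741 -0.04280571] -0.041711405939756675 0.29418866171891606 18
0.114 [ 0.64477423 -0.04313592] -0.03618962563562832 0.5776767434787058 18
[ 0.51921688 -0.13080966  0.13861336] [ 0.51783141 -0.13319581  0.13660127] 30.7583
grip 0.05011554734197194 0.0 32.9583
held 0.0497948708626897
34.6667 [-0.11501078 -0.32629893  0.28034096  2.11659691  0.03050935  0.8215788
  1.68952516]
```

```bash
python3 - <<'E'
from h import *
s=arm.get_state();print(s['grip_width'],s['grip_force'],fz(),s['position'])
w=arm.snapshot("wrist");sd=arm.snapshot("side")
np.save("w2.npy",w)
a=cv2.resize(w,(800,600))[60:,150:600]
b=cv2.resize(sd[170:310,250:400],None,fx=2.33,fy=2.33,interpolation=cv2.INTER_CUBIC)
H=max(a.shape[0],b.shape[0]);pad=lambda i:np.pad(i,((0,H-i.shape[0]),(0,0),(0,0)))
cv2.imwrite("pics/m.png",np.hstack([pad(a),pad(b)])[:,:,::-1])
E
```

```text
0.0497948708626897 0.0 [ 1.17791635 -0.62990994 -0.58001074] [ 0.52215086 -0.13323518  0.25826046]
```

View pics/m.png

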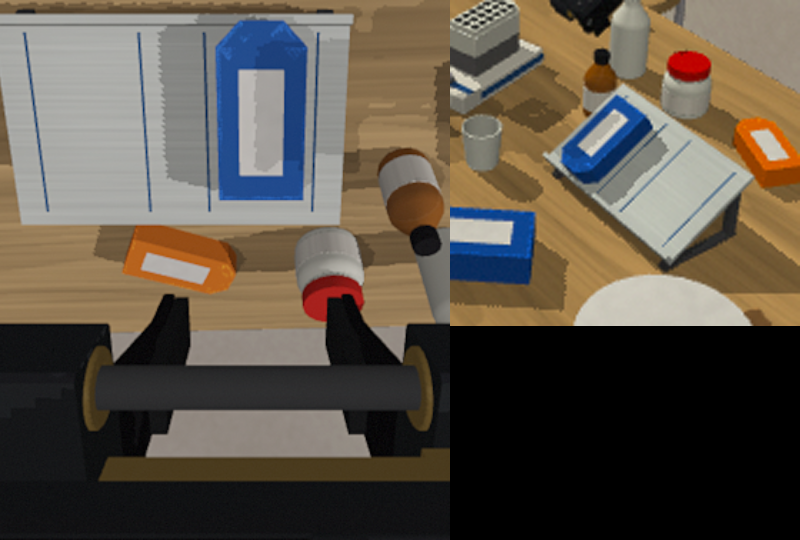

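```bash
python3 - <<'E'
from h import *
c=arm.camera_params("wrist");s=arm.get_state();T=R.from_quat(s['tool_rot']);g=s['grip_width']/2
for z in(-.06,-.04,-.03,-.02,-.01,0,.01,.017):
    print(z,(proj(c,s['position']+T.apply([[.0095,g,z],[.0095,-g,z]]))/.7).round(0).tolist())
print("crop offset (150,60): tips at", (150+190,60+297),(150+327,60+297))
E
```

```text
-0.06 [[502.0, 432.0], [316.0, 432.0]]
-0.04 [[490.0, 396.0], [327.0, 396.0]]
-0.03 [[485.0, 381.0], [332.0, 381.0]]
-0.02 [[480.0, 368.0], [337.0, 368.0]]
-0.01 [[477.0, 356.0], [340.0, 356.0]]
0 [[473.0, 345.0], [344.0, 345.0]]
0.01 [[470.0, 336.0], [347.0, 336.0]]
0.017 [[468.0, 329.0], [349.0, 329.0]]
crop offset (150,60): tips at (340, 357) (477, 357)
```

The picture shows an empty gripper and the lid undisturbed on the rack. The fingertips project 11 mm behind the reported TCP instead of 17 mm ahead, which agrees with the grip on the deck (tips at 34 mm). I'll use this measured tip offset from here on.

```bash
python3 - <<'E'
from h import *
h=-.004
arm.move_gripper(.087);_,q=frame(RYAW,T30,1)
arm.move_pose(LBOT+.07*NR,q);f0=fz()
ok=True
for d in (.04,.02,.01,.004,h):
    line(LBOT+d*NR,.08);f=fz()-f0
    if np.linalg.norm(f)>6: print("contact",d,f);ok=False;break
print(f,arm.get_state()['clock'])
if ok:
    arm.move_gripper(.05,15);arm.pause(.2);s=arm.get_state();print("grip",s['grip_width'],s['grip_force'],fz()-f0,s['clock'])
E
```

```text
[-1.20896254 -0.02782004 -0.4840034 ] 37.9917
grip 0.0600413896303733 15.000860095024109 [-4.91877672  0.93937179  5.19405977] 38.7833
```

```bash
python3 - <<'E'
from h import *
line(LBOT+.06*NR,.1);p=arm.get_state()['position'].copy();p[2]=.25;line(p,.2)
_,q=frame(BYAW,0,0);s=arm.get_state();print(s['grip_width'],s['clock'])
arm.move_pose([*BASE,.23],q)
line([*BASE,.094+.020],.12);arm.pause(.3)
s=arm.get_state();print(s['position'],s['grip_width'],s['clock'],s['qpos'][6])
c=arm.camera_params("wrist");im=arm.snapshot("wrist")
import pickle;pickle.dump((c,im,s),open("l.pkl","wb"))
cv2.imwrite("pics/lid.png",cv2.resize(im[90:270,180:390],None,fx=3.3,fy=3.3,interpolation=cv2.INTER_CUBIC)[:,:,::-1])
E
```

```text
0.05978884423250117 40.4333
[0.59822362 0.18981517 0.11441153] 0.059961668016689944 44.8083 -1.8779428069216229
```

View pics/lid.png

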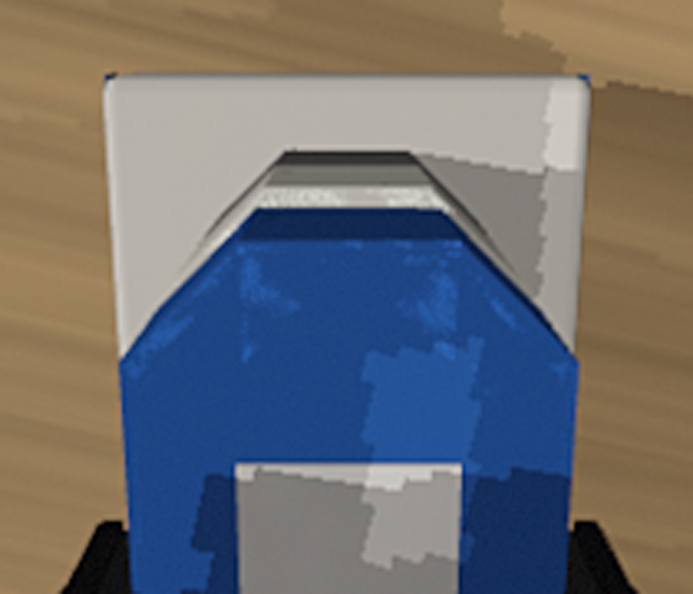

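The lid is held chamfer-forward over the white plate. Its top front edge is at about (240–463,240), its side corners at (120,362) and (578,360), and its bottom front edge at (257–442,208).

```bash
python3 - <<'E'
from h import *
import pickle
c,im,s=pickle.load(open("l.pkl","rb"))
n=lambda p:np.array([180+p[0]/3.3,90+p[1]/3.3])
uv=np.array([n(p) for p in [(240,240),(463,240),(120,362),(578,360),(257,208),(442,208)]])
P=np.array([[59,14,34],[59,-14,34],[43,30,34],[43,-30,34],[59,14,4],[59,-14,4]])/1e3
T=R.from_quat(s['tool_rot'])*R.from_matrix([[1,0,0],[0,-1,0],[0,0,-1]])
f=lambda p:(proj(c,T.apply(P+p)+s['position'])-uv).ravel()
r=least_squares(f,[0,0,0]);print("lid rel TCP mm",r.x*1e3,r.fun.reshape(-1,2).round(1).tolist())
# white plate far end check
FB,_=frame(BYAW)
W=np.array([[59,14,98],[59,-14,98],[59,14,64],[59,-14,64]])/1e3
print("pred",(proj(c,FB.apply(W)+[*BASE,0])-[180,90])*3.3,"read (265,187)(432,187)(285,152)(412,152)?")
g=cv2.cvtColor(im,cv2.COLOR_RGB2GRAY).astype(float)
col=g[130:170,270:295].mean(1);print("rows 130..",col.round(0).tolist())
b=im[:,:,2].astype(float)[150:168,262:282].mean(1);print(b.round(0).tolist())
E
```

```text
lid rel TCP mm [-1.30267014 -0.73972922 -1.89342201] [[-0.1, 0.1], [-0.7, 0.1], [0.3, -0.0], [0.4, 0.5], [0.2, -0.4], [-0.1, -0.4]]
pred [[261.19519269 184.51890644]
 [428.3770032  184.50041015]
 [273.67993986 163.2317184 ]
 [416.37396665 163.2168549 ]] read (265,187)(432,187)(285,152)(412,152)?
rows 130.. [178.0, 178.0, 178.0, 179.0, 188.0, 148.0, 39.0, 52.0, 53.0, 59.0, 99.0, 115.0, 112.0, 111.0, 110.0, 104.0, 142.0, 181.0, 190.0, 189.0, 189.0, 193.0, 155.0, 48.0, 31.0, 37.0, 38.0, 38.0, 38.0, 38.0, 38.0, 36.0, 46.0, 64.0, 68.0, 66.0, 65.0, 64.0, 65.0, 65.0]
[189.0, 188.0, 156.0, 86.0, 76.0, 79.0, 81.0, 81.0, 81.0, 81.0, 81.0, 77.0, 95.0, 126.0, 136.0, 134.0, 134.0, 132.0]
```

```bash
python3 - <<'E'
from h import *
import pickle
c,im,s=pickle.load(open("l.pkl","rb"))
T=R.from_quat(s['tool_rot'])*R.from_matrix([[1,0,0],[0,-1,0],[0,0,-1]])
P=np.array([[59,0,34],[59,0,4]])/1e3;v=np.array([162.4,152.3])
f=lambda p:proj(c,T.apply(P+[p[0],0,p[1]])+s['position'])[:,1]-v
print("free z",least_squares(f,[0,0],x_scale=1e-3).x*1e3)
for z in(0,-.001,-.002):
  r=least_squares(lambda p:f([p[0],z]),[0],x_scale=1e-3);print(z,r.x*1e3,r.fun)
# side edges of the lid at several rows -> lateral centre, and of the box
for y in (205,215,225):
  m=(im[y,:,2].astype(int)-im[y,:,0]>40);k=np.flatnonzero(m[195:380])+195
  print(y,k.min(),k.max(),"mid",(k.min()+k.max())/2, "pred TCP axis",proj(c,s['position']+T.apply([.04,0,.034]))[0])
E
```

```text
free z [-1.22435671 -2.48469679]
0 [-0.83138892] [ 0.07317432 -0.08722963]
-0.001 [-0.98956886] [ 0.04347536 -0.05176747]
-0.002 [-1.14771541] [ 0.01411267 -0.01678563]
205 216 354 mid 285.0 pred TCP axis [284.39392386 204.6636802 ]
215 217 353 mid 285.0 pred TCP axis [284.39392386 204.6636802 ]
225 218 353 mid 285.5 pred TCP axis [284.39392386 204.6636802 ]
```

```bash
python3 - <<'E'
from h import *
d=R.from_euler('z',BYAW).apply([-.0010,-.00034,0])[:2]
xy=BASE-d-np.array([.00018,.00004])
print(xy)
z,f,f0=lower(xy,BYAW,0,.0935,.013,step=.0015,fmax=3)
E
```

```text
[0.59871162 0.19030623]
z 0.0935 [0.59871159 0.19033051 0.09435992] dF [-2.22 -0.35  7.18] dT [-0.27  0.78  0.06] 47.7583
```

```bash
python3 - <<'E'
from h import *
arm.move_gripper(.087);arm.pause(.1)
p=arm.get_state()['position'].copy();p[2]=.13;line(p,.08);p[2]=.2;line(p,.2)
_,q=frame(BYAW,0,0)
fw=lambda x,y,z:np.array([*(BASE+R.from_euler('z',BYAW).apply([x,y,0])[:2]),z])
arm.move_gripper(0.0,10)
s=arm.get_state();c=arm.camera_params("wrist");T=R.from_quat(s['tool_rot'])
print("closed",s['grip_width'],s['clock'])
kx,ky=-.095-.06*np.cos(np.radians(40)),.06*np.sin(np.radians(40))
arm.move_pose(fw(kx,ky+.04,.2),q)
im=arm.snapshot("wrist");np.save("pre.npy",im)
line(fw(kx,ky+.04,.039),.15);arm.pause(.1);f0=fz();ry=R.from_euler('z',-BYAW)
def go(a,off=.024,v=.08):
    t=np.radians(140)+a;line(fw(-.095+.06*np.cos(t),.06*np.sin(t)+off,.039),v);return ry.apply(fz()-f0)
a=0.
for a in [0,.3,.7,1.1,1.3,1.35]+[1.38+.03*i for i in range(7)]:
    f=go(a,v=.08 if a<1.2 else .03);print(round(a,2),f.round(1))
    if f[1]>14: break
print(arm.get_state()['clock'],arm.get_state()['position'])
E
```

```text
closed 0.0004694708594422602 51.2667
0 [ 1.   0.  -0.7]
0.3 [-0.8  3.4 -1.3]
0.7 [-1.5  3.1 -1.5]
1.1 [-1.   4.6 -0.1]
1.3 [-2.7  4.   0.6]
1.35 [-1.7  4.6  0.3]
1.38 [-2.4  4.8 -1. ]
1.41 [-2.5  4.7 -0.7]
1.44 [-2.6  3.7 -0.3]
1.47 [-1.7  3.6  0.7]
1.5 [-4.   7.1  2. ]
1.53 [-7.1  9.5  3.5]
1.56 [-8.6 11.9  4. ]
57.5083 [0.47056763 0.13948653 0.03872591]
```

```bash
python3 - <<'E'
from h import *
ry=R.from_euler('z',-BYAW);fw=lambda x,y,z:np.array([*(BASE+R.from_euler('z',BYAW).apply([x,y,0])[:2]),z])
F=lambda:ry.apply(np.array([*(arm.get_state()['position'][:2]-BASE),0]))
p=F();
t=np.radians(140)+1.62
line(fw(-.095+.06*np.cos(t),.06*np.sin(t)+.024-.002,.039),.03);print(p,F(),ry.apply(fz()),arm.get_state()['clock'])
for a in (1.2,.7,.2):
    t=np.radians(140)+a;line(fw(-.095+.06*np.cos(t),.06*np.sin(t)+.024,.039),.15)
kx,ky=-.141,.0386
line(fw(kx,ky+.045,.039),.15);line(fw(kx,ky+.045,.2),.25)
_,q=frame(BYAW,0,0);arm.move_pose(fw(-.075,0,.28),q);arm.pause(.2)
c=arm.camera_params("wrist");im=arm.snapshot("wrist")
hsv=cv2.cvtColor(im,cv2.COLOR_RGB2HSV);m=((hsv[:,:,0]<6)|(hsv[:,:,0]>174))&(hsv[:,:,1]>180)&(hsv[:,:,2]>90)
ys,xs=np.nonzero(m);print("red centroid",xs.mean() if len(xs) else None,ys.mean() if len(ys) else None,"pred rest",proj(c,fw(kx,ky,.07)))
FB,_=frame(BYAW)
L=np.array([[59,14],[59,-14],[43,30],[43,-30],[-59,30],[-59,-30]])/1e3
vis=cv2.resize(im,(800,600),interpolation=cv2.INTER_CUBIC)
for z,col in((.128,(0,255,0)),):
    for u in proj(c,FB.apply(np.c_[L,0*L[:,0]+z])+[*BASE,0]): cv2.circle(vis,tuple(int(round((k+.5)/.7)) for k in u),3,col,1)
cv2.imwrite("pics/end.png",vis[:,:,::-1]);print(arm.get_state()['clock'])
E
```

```text
[-0.13569858 -0.01882384  0.        ] [-0.13463205 -0.01965771  0.        ] [-16.36203466  23.88437479   9.18647217] 57.825
red centroid 345.7643504531722 160.79154078549848 pred rest [[253.27851422 230.07803533]]
60.8417
```

View pics/end.png

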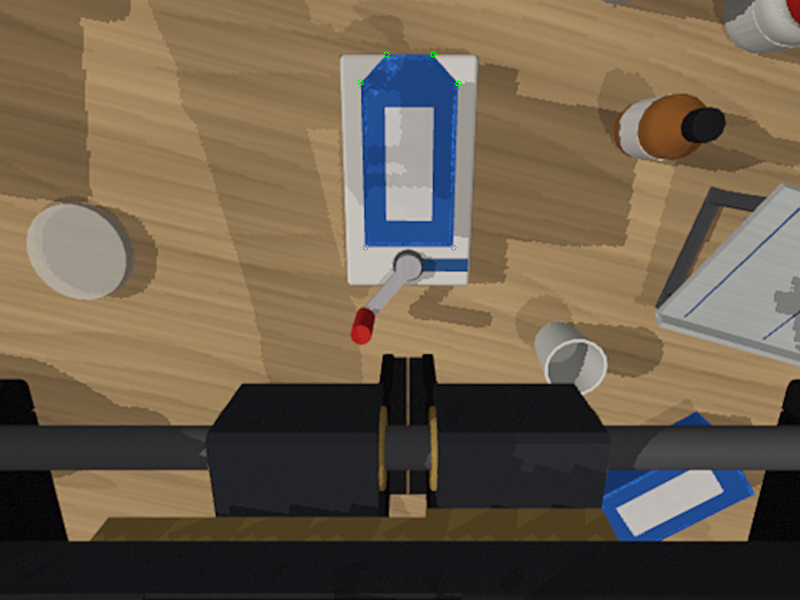

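The lid's corners match the predicted outline for a seated lid (top at z=0.128): (387,55), (433,55), (365,247) and (453,247). The lever is back at rest at (362,326), close to the predicted (362,329). At the far end the push stalled while the force rose to about 24 N, so the lever reached its stop. The bystanders in view haven't moved.

```bash
python3 -c "
from plant import arm
print(arm.sign_off())"
```

```text
the job is handed in; nothing more can be done
None
```

I stacked the white plate and then the blue lid on the grey plate, both seated fully home; the lever was pushed to its stop and sprang back, and I handed the job in at about 61 s, with no verdict returned.

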